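Draw the sampling pump's piston to its ring and hold it

ROBOT

A 6-joint arm with a two-finger parallel gripper is mounted at the origin on a cart in front of the work surface, level with it; the furniture and walls round the work are solid. World frame = base frame: x ahead of the robot, y to its left, z up, the work surface at z = 0. Lengths are in mm, angles in rad, forces in N, time in s.
With the tool pointing down it reaches from about 350 to 950 mm from the base axis. Payload 17.4 kg.
Tool frame: the origin (TCP) lies midway between the tips of the shut fingers; the grasp point (between the pads) lies 19 mm behind it; z points along the fingers, y is the line along which they close (so a half turn about z gives the same grasp; the last joint's range is limited). The gripper opens to 93 mm and grips with 3 to 60 N. Pads are 15 mm wide; open, the fingers measure 128 mm over their backs; the gripper's body (75 mm by 188 mm) begins 65 mm behind the grasp point.
Start: joints at [-0.038, 0.116, 1.442, -0, 1.584, -0.038], TCP at [675.005, -0.009, 218.646] pointing down, gripper open.
Joint ranges: [-2.83, 2.83], [-0.83, 2.19], [0.07, 2.5], [-1.14, 4.28], [0.01, 3], [-2.97, 2.97]. Speed limits (rad/s): [1.89, 1.89, 2.22, 3.14, 3.14, 3.14].

INTERFACE

Orientations are given as a unit quaternion [w, x, y, z].
In Python, from plant import robot gives the robot as it stands.
- The arm moves only by the shell command python3 -m handwheel 'ROWS'. ROWS is JSON, a list of rows, each an object of numbers: "ax", "ay", "az": the turn, a rotation vector about the tool's x, y, z in rad; "dx", "dy", "dz": the shift along the tool's x, y, z in mm; "grip": the closure, from -1 (fully open) to 1 (shut). A call has 1 to 20 rows; each row shifts and turns the commanded pose from where the row before left it, along the tool's axes as they then stand; what a row does not reach is not made up. A row lasts 1/10 s, in which the tool goes at most 50 mm and 8.59 degrees, less where a joint would pass 70% of its speed; a pose out of reach is approached as far as the arm can. A call with a gripper value outside its range is refused whole. The fingers move at their own pace and stop on an object; the grip force is fixed at half the most. Time passes only in rows, so rows that do not move let the fingers close. It gives the time, the measured TCP pose, the force, the opening and the grip force at its end, in the units of the state.
- robot.get_obs(): the state, without advancing time (a new reading comes with each control period).
- robot.read_camera(name): name is "scene" or "side" or "wrist"; returns a dict with "frame" (400x640x3 uint8, blue, green, red), "vertical_fov" (degrees; the focal length in pixels is half the picture's height over the tangent of half this angle, whatever the lens; pixels are square), "cx", "cy" (the principal point, pixels), "extrinsics" (4x4, takes a point from camera to world coordinates). Camera axes: x right, y up, looking along -z (the intrinsics and any distortion apply to the point x, -y, -z); pixel columns grow to the right and rows downward; lengths in mm; the calibration is good to about 2 mm. A picture is of the moment at which its call begins. There is no depth.
- robot.close_job(): hands the job in; it is judged then, once.
The state is a dict: "time": time; "joints": joint angles; "qd": joint speeds; "joint_torque": joint torques, N m; "tool_pos": TCP position; "ee_rot": TCP orientation; "ft_force": force on the tool from outside, world axes, zero at the start; "moment": the same for the moment, N m; "width": finger opening in mm; "gripper_force": force on a finger pad.
Only numpy, scipy, OpenCV 4.12 (cv2) and the standard library are available. Lean on these libraries where they do the work, as an engineer would, in place of code of your own. Each camera call takes 0.05 s, during which the arm holds its last target. There are 200 camera calls.

TASK

Fold both flaps of the cardboard carton outwards, well past upright, so that they stay open. Then take the T-handle of the hand sampling pump standing in the carton and draw its piston rod straight up, without jamming it in the bore, until the dark ring on the rod has just come fully out of the collar (no more than about a centimetre clear), and finish while holding it there, still in its barrel. Leave the glassware and other things round the carton where they stand.

Things in the scene. Friction and masses are not known exactly. Their poses are not given: they have to be found in the camera images.
- carton: Cardboard carton fixed to the worktop, open at the top, 168 (x) x 188 (y) x 150 mm high, walls 4 mm. Origin: centre of its underside, z up. A grey insert fills it to 49 mm above the origin; two glass tubes lie in it 52 mm either side of the centre in x, tops 57 mm up. The pump barrel stands in the middle.
- flap_left (a joint): Flap hinged on the carton's +y rim, hinge along the carton's x. 0 = flat over the carton, 1.57 = upright, grows outwards, stop at 2.75. 164 mm along the hinge, reaches 90 mm from it, 4 mm thick; stiff crease (0.035 N m), stays where left. Starts at 0.7 to 1.1, free edges at least 40 mm apart. Follow the edge's arc: pushed dead level while low, it binds.
- flap_right (a joint): The same for the flap hinged on the carton's -y rim.
- flap_left_edge (a point): Middle of the free edge of the left flap, 90 mm from its hinge.
- flap_right_edge (a point): Middle of the free edge of the right flap, 90 mm from its hinge.
- flap_left_hinge (a point): Fixed point on the middle of the left flap's hinge line: 92 mm from the carton's centre along its +y, 152 mm above the carton's origin.
- flap_right_hinge (a point): The same for the right flap, 92 mm along the carton's -y.
- barrel: Upright round aluminium barrel of the pump, 33 mm across, with a black collar 42 mm across and 9 mm high at its mouth; fixed in the carton. Bore 21 mm across, 78 mm deep, vertical. Origin at the centre of its underside; the mouth is 83 mm above it, 90 mm above the worktop.
- collar_top (a point): Centre of the bore's mouth, level with the collar's top face (90 mm above the worktop, 60 mm below the carton's rim). z is the bore's axis.
- rod: Loose steel piston rod, 18 mm across, 0.2 to 0.42 kg, on the floor of the bore, 1.5 mm play all round; drops back unless held. Origin: centre of its lower end, z up along it. On top a black T-handle bar 56 (x) x 18 (y) x 22 mm high, 104 to 126 mm above the origin: its top starts 138 mm above the worktop, 12 mm below the carton's rim.
- rod_handle (a point): Centre of the T-handle bar, 115 mm above the rod's lower end; bar along x, to be pinched across y.
- rod_ring (a point): Centre of the dark ring mark, 5 mm high, round the rod, 46 mm above its lower end; at the start 32 mm below the collar's top, hidden in the bore.
- flask: Bystander: small conical flask, 65 mm across, 104 mm high, at the back. Origin under its centre.
- amber_bottle: Bystander: amber bottle with black cap, 42 mm across, 85 mm high, at the back. Origin under its centre.
- beaker: Bystander: small beaker, 55 mm across, 68 mm high, at the back. Origin under its centre.
- dropper_bottle: Bystander: dropper bottle, 38 mm across, 102 mm high, at the back. Origin under its centre.
- stopper: Bystander: rubber stopper, 26 mm across, 25 mm high, in front of the carton. Origin under its centre.
- petri_dish: Bystander: petri dish, 60 mm across, 15 mm high, left of the carton. Origin under its centre.
- vial_rack: Bystander: white vial block 58 x 125 x 34 mm, right of the carton. Origin under its centre.

How it is judged:
By the outcome, as a careful person would: the job done as asked, in the order asked, and still so for the second after the job is handed in, while the arm keeps its last pose, push and grip.
It also fails if it takes over 59 s, if anything falls off the work surface, if the arm or the gripper's body presses on something with over 40 N, if the wrist force passes 120 N, or if a joint passes its speed limit or range.

## Working session

There is one attempt and no reset: what is moved stays moved. The work goes in short steps, Python scripts to look and compute and a shell command to move; the robot and the scene stay as the last step left them, time stands still between calls to the robot, and variables do not carry over. Pictures are saved under pics/ and viewed, at most 10 in all, crops included, and the job is handed in when it is done.

```bash
mkdir -p pics; ls; cat > h.py <<'E'
import numpy as np, cv2
from plant import robot
def snap(n,f):
    c=robot.read_camera(n); cv2.imwrite('pics/'+f,c['frame']); 
    import pickle; pickle.dump(c,open('pics/'+f+'.pkl','wb')); return c
def load(f):
    import pickle; return pickle.load(open('pics/'+f+'.pkl','rb'))
def proj(c,P):
    E=np.array(c['extrinsics']); P=np.atleast_2d(P); q=(P-E[:3,3])@E[:3,:3]
    f=200/np.tan(np.radians(c['vertical_fov'])/2)
    return np.c_[c['cx']+f*q[:,0]/-q[:,2], c['cy']-f*q[:,1]/-q[:,2]]
def ray(c,uv):
    E=np.array(c['extrinsics']); f=200/np.tan(np.radians(c['vertical_fov'])/2)
    d=E[:3,:3]@np.array([(uv[0]-c['cx'])/f,-(uv[1]-c['cy'])/f,-1]); return E[:3,3],d/np.linalg.norm(d)
def onz(c,uv,z):
    o,d=ray(c,uv); return o+d*(z-o[2])/d[2]
def tri(a,b):
    A=0;B=0
    for c,uv in (a,b):
        o,d=ray(c,uv); M=np.eye(3)-np.outer(d,d); A=A+M;B=B+M@o
    return np.linalg.solve(A,B)
E
python3 - <<'E'
from h import *
ims=[]
for n in('scene','side','wrist'):
    c=snap(n,n+'0.png'); print(n,{k:v for k,v in c.items() if k!='frame'})
print(robot.get_obs())
E
```

```text
pics
scene {'vertical_fov': 50.05432306758539, 'cx': 318.55330405482175, 'cy': 201.2172764806547, 'extrinsics': array([[ 6.02150300e-01,  4.00109395e-01, -6.90888912e-01,
        -1.68946091e+02],
       [-7.98169700e-01,  2.81696727e-01, -5.32514867e-01,
        -6.49203757e+02],
       [-1.84430565e-02,  8.72100582e-01,  4.88978965e-01,
         6.27163317e+02],
       [ 0.00000000e+00,  0.00000000e+00,  0.00000000e+00,
         1.00000000e+00]])}
side {'vertical_fov': 45.53091466486559, 'cx': 309.37575326917624, 'cy': 207.15770589124065, 'extrinsics': array([[ 1.19233082e-01,  5.18032480e-01, -8.47009930e-01,
        -4.82517443e+02],
       [-9.92700210e-01,  4.65969259e-02, -1.11243069e-01,
        -2.17123444e+02],
       [-1.81594642e-02,  8.54090789e-01,  5.19806847e-01,
         7.83566573e+02],
       [ 0.00000000e+00,  0.00000000e+00,  0.00000000e+00,
         1.00000000e+00]])}
wrist {'vertical_fov': 66.31117256661624, 'cx': 318.1518148231547, 'cy': 197.26276846156185, 'extrinsics': array([[ 9.99998405e-01, -1.14971116e-04,  1.78213846e-03,
         6.74656825e+02],
     
[... 274 characters left out ...]
': array([-3.77739231e-02,  1.16339502e-01,  1.44207141e+00, -3.58453184e-05,
        1.58397591e+00, -3.77862419e-02]), 'qd': array([-1.29581590e-03, -2.18524366e-03, -4.98377712e-03, -5.67182579e-04,
        8.80633707e-05, -1.99123530e-03]), 'joint_torque': array([ 1.36530605e-03, -7.21765566e+01, -6.22949553e+01,  7.80155347e-02,
        2.25470052e-02,  2.06686866e-05]), 'tool_pos': array([6.74862683e+02, 3.01583093e-03, 2.18124331e+02]), 'ee_rot': array([-2.79000592e-04,  7.07102532e-01,  7.07110919e-01, -2.83116161e-04]), 'ft_force': array([ 0.36355961,  0.42710565, -0.05199194]), 'moment': array([-0.01561792,  0.01953185, -0.00969138]), 'gripper_force': 0.0, 'width': 93.129987995553}
```

View pics/scene0.png

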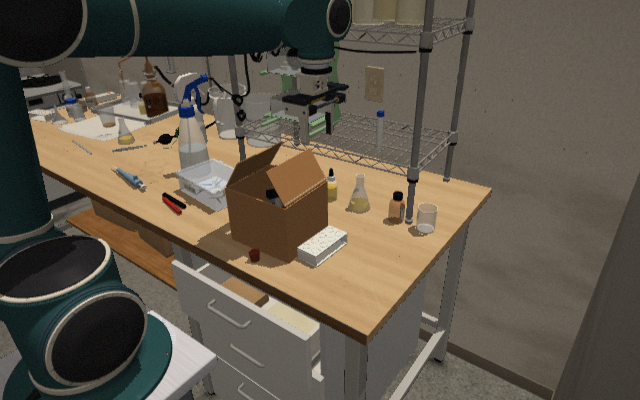

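View pics/side0.png

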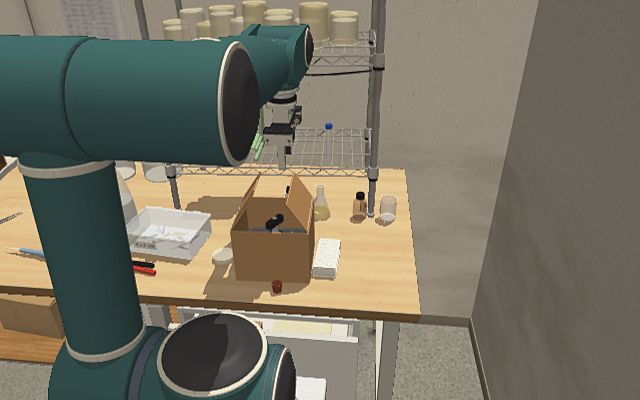

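View pics/wrist0.png

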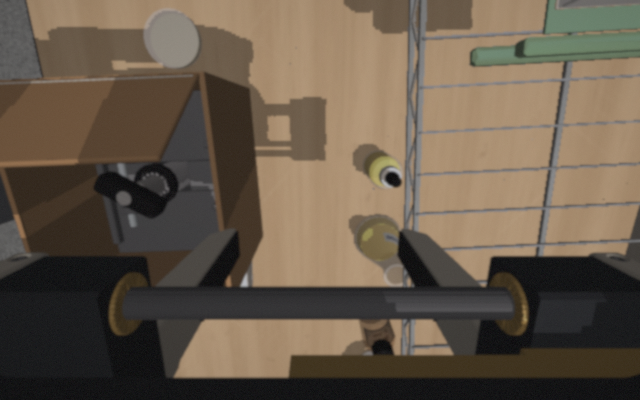

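The scene and side views show the carton (scene ~(280,200), side ~(273,230)) with its flaps half open. The wrist view shows the handle at about (130,192) and the carton's back wall at columns 200-260.

```bash
python3 - <<'E'
from h import *
a=load('scene0.png')['frame'][135:270,220:345]; b=load('side0.png')['frame'][170:290,215:330]
A=cv2.resize(a,(125*3,135*3),interpolation=cv2.INTER_CUBIC);B=cv2.resize(b,(115*3,120*3),interpolation=cv2.INTER_CUBIC)
o=np.zeros((405,725,3),np.uint8);o[:,:375]=A;o[:360,380:]=B
cv2.imwrite('pics/c1.png',o)
E
```

```text
(no output)
```

View pics/c1.png

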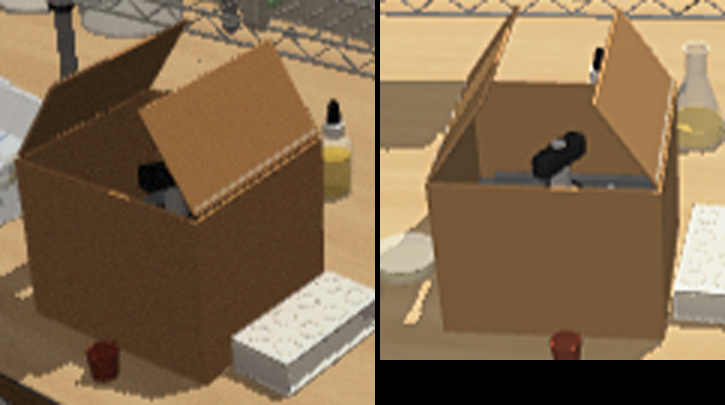

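```bash
cat > fit.py <<'E'
from h import *
from scipy.optimize import least_squares
S,D,W=[load(n+'0.png') for n in('scene','side','wrist')]
def Rz(t): c,s=np.cos(t),np.sin(t); return np.array([[c,-s,0],[s,c,0],[0,0,1]])
def cw(p,P): return np.array([p[0],p[1],0])+Rz(p[2])@np.array(P,float)
def flap(p,side,x,r=90):
    q=p[3] if side>0 else p[4]
    return cw(p,[x,side*(92-r*np.cos(q)),152+r*np.sin(q)])
obs=[(S,lambda p,P=P:cw(p,P),uv) for P,uv in [((-84,94,0),(232,239)),((-84,-94,0),(289.3,263)),((-84,94,150),(226.7,187.3)),((-84,-94,150),(286.7,207.7)),((84,-94,150),(327.3,181))]]
obs+=[(D,lambda p,P=P:cw(p,P),uv) for P,uv in [((-84,94,0),(236.3,280)),((-84,-94,0),(309.7,282.7)),((-84,94,150),(231,231.7)),((-84,-94,150),(308.3,233.3))]]
obs+=[(c,lambda p,s=s,x=x:flap(p,s,x),uv) for c,s,x,uv in [(S,-1,-82,(266.7,171)),(S,-1,82,(309.3,149)),(S,1,82,(282.3,142.3)),(D,-1,-82,(287,204)),(D,-1,82,(294,173.3)),(D,1,82,(260.7,172.7))]]
if __name__=='__main__':
    f=lambda p:np.concatenate([proj(c,g(p))[0]-uv for c,g,uv in obs])
    r=least_squares(f,[500,0,0,.9,.9],loss='soft_l1'); p=r.x; print(p.round(3)); print(f(p).reshape(-1,2).round(1).tolist())
    np.save('p.npy',p)
    for s in(1,-1): print('edge',[flap(p,s,x).round() for x in(-82,0,82)], 'hinge',cw(p,[0,s*92,152]).round(1))
    e=[onz(W,uv,127) for uv in((100,187),(163,205))]; print('handle',e[0],e[1],sum(e)/2, np.linalg.norm(e[1]-e[0]))
    print('handle pred wrist',proj(W,cw(p,[0,0,138])),'corners pred wrist',[proj(W,cw(p,[84,y,150]))[0].round() for y in(94,-94)], 'flap edges',[proj(W,flap(p,1,x))[0].round() for x in (-82,82)])
    Z=[onz(W,uv,z)[:2].round() for uv,z in (((172,38),15),((385,172),60),((380,240),50))]; print(Z)
E
python3 fit.py
```

```text
[5.12644e+02 4.04500e+00 5.10000e-02 9.56000e-01 1.01000e+00]
[[0.1, 0.9], [0.4, 1.1], [-1.8, 1.4], [-0.5, 2.0], [0.4, -0.2], [-0.3, 0.1], [0.2, -0.3], [-1.2, -0.5], [0.5, -0.2], [-0.0, 1.1], [0.6, -1.3], [0.7, -0.2], [-0.7, -0.4], [-0.7, -2.5], [0.2, -1.4]]
edge [array([429.,  40., 226.]), array([511.,  44., 226.]), array([592.,  48., 226.])] hinge [507.9  95.9 152. ]
edge [array([433., -44., 228.]), array([515., -40., 228.]), array([597., -36., 228.])] hinge [517.4 -87.8 152. ]
handle [486.2571694   12.38565979 127.        ] [538.40198465  -3.79637177 127.        ] [512.32957702   4.29464401 127.        ] 54.59798442274105
handle pred wrist [[124.40412559 199.79822125]] corners pred wrist [array([202.,  71.]), array([235., 302.])] flap edges [array([-147.,  180.]), array([161., 164.])]
[array([514., 153.]), array([746.,  13.]), array([747., -70.])]
```

```bash
python3 -m handwheel '[{"dy":-20,"grip":1},{"dy":-27,"grip":1},{"dy":-30,"grip":1},{"dy":-30,"grip":1},{"dy":-30,"grip":1},{"dy":-25,"dz":6,"grip":1},{"dz":7,"dx":5,"grip":1},{"dx":5,"dz":4,"grip":1},{"dx":5,"grip":1},{"grip":1}]'
cat > arc.py <<'E'
from h import *
p=np.load('p.npy')
for s,q0,yaw in((1,p[3],0),(-1,p[4],0)):
    H=p[1]+s*92*np.cos(p[2]); L=[]
    for q in np.append(np.arange(q0-.05,2.5,.13),2.58):
        if q<1.57: y,z=H-s*90*np.cos(q),152+90*np.sin(q)-25
        else: y,z=H-s*65*np.cos(q),152+65*np.sin(q)
        L.append((q,y-s*8,z))
    L=np.array(L); print('side',s,'start',L[0].round(1),'end',L[-1].round(1)); print('dx,dz',np.c_[np.diff(L[:,1]),-np.diff(L[:,2])].round().astype(int).tolist())
E
python3 arc.py
```

```text
side 1 start [  0.9  32.4 197.8] end [  2.6 142.9 186.6]
dx,dz [[10, -7], [10, -5], [11, -4], [11, -2], [12, -1], [9, 0], [8, 2], [8, 3], [8, 4], [7, 5], [6, 5], [6, 6], [4, 6]]
side -1 start [  1.  -28.2 200.7] end [   2.6 -134.8  186.6]
dx,dz [[-10, -6], [-11, -5], [-11, -3], [-12, -2], [-11, 0], [-8, 1], [-8, 2], [-8, 3], [-7, 4], [-7, 5], [-6, 6], [-8, 10]]invalid input at $[0]: expected keys ax, ay, az, dx, dy, dz, grip
```

```bash
python3 -m handwheel '[{"ax":0,"ay":0,"az":0,"dx":0,"dy":-20,"dz":0,"grip":1},{"ax":0,"ay":0,"az":0,"dx":0,"dy":-27,"dz":0,"grip":1},{"ax":0,"ay":0,"az":0,"dx":0,"dy":-30,"dz":0,"grip":1},{"ax":0,"ay":0,"az":0,"dx":0,"dy":-30,"dz":0,"grip":1},{"ax":0,"ay":0,"az":0,"dx":0,"dy":-30,"dz":0,"grip":1},{"ax":0,"ay":0,"az":0,"dx":0,"dy":-25,"dz":6,"grip":1},{"ax":0,"ay":0,"az":0,"dx":5,"dy":0,"dz":7,"grip":1},{"ax":0,"ay":0,"az":0,"dx":10,"dy":0,"dz":7,"grip":1},{"ax":0,"ay":0,"az":0,"dx":10,"dy":0,"dz":0,"grip":1},{"ax":0,"ay":0,"az":0,"dx":0,"dy":0,"dz":0,"grip":1}]'
```

```text
time: 1.15
tool_pos: [513.5, 26.3, 198.2]
ee_rot: [-0.0, 0.707, 0.708, -0.0]
ft_force: [1.0, -0.1, -0.1]
width: 17.6
gripper_force: 0.0
```

```bash
python3 -m handwheel '[{"ax":0,"ay":0,"az":0,"dx":7,"dy":0,"dz":0,"grip":1},{"ax":0,"ay":0,"az":0,"dx":10,"dy":0,"dz":-7,"grip":1},{"ax":0,"ay":0,"az":0,"dx":10,"dy":0,"dz":-5,"grip":1},{"ax":0,"ay":0,"az":0,"dx":11,"dy":0,"dz":-4,"grip":1},{"ax":0,"ay":0,"az":0,"dx":11,"dy":0,"dz":-2,"grip":1},{"ax":0,"ay":0,"az":0,"dx":12,"dy":0,"dz":-1,"grip":1},{"ax":0,"ay":0,"az":0,"dx":9,"dy":0,"dz":0,"grip":1},{"ax":0,"ay":0,"az":0,"dx":8,"dy":0,"dz":2,"grip":1},{"ax":0,"ay":0,"az":0,"dx":8,"dy":0,"dz":3,"grip":1},{"ax":0,"ay":0,"az":0,"dx":8,"dy":0,"dz":4,"grip":1},{"ax":0,"ay":0,"az":0,"dx":7,"dy":0,"dz":5,"grip":1},{"ax":0,"ay":0,"az":0,"dx":6,"dy":0,"dz":5,"grip":1},{"ax":0,"ay":0,"az":0,"dx":6,"dy":0,"dz":6,"grip":1},{"ax":0,"ay":0,"az":0,"dx":4,"dy":0,"dz":6,"grip":1},{"ax":0,"ay":0,"az":0,"dx":0,"dy":0,"dz":0,"grip":1},{"ax":0,"ay":0,"az":0,"dx":0,"dy":0,"dz":0,"grip":1}]'
python3 - <<'E'
from h import *
snap('scene','s1.png')
a=load('s1.png')['frame'][120:270,200:360]; cv2.imwrite('pics/c2.png',cv2.resize(a,None,fx=3,fy=3,interpolation=2))
E
```

```text
time: 2.75
tool_pos: [513.0, 142.0, 186.6]
ee_rot: [-0.0, 0.707, 0.707, -0.0]
ft_force: [0.9, -0.4, -0.0]
width: 0.8
gripper_force: 0.0
```

View pics/c2.png

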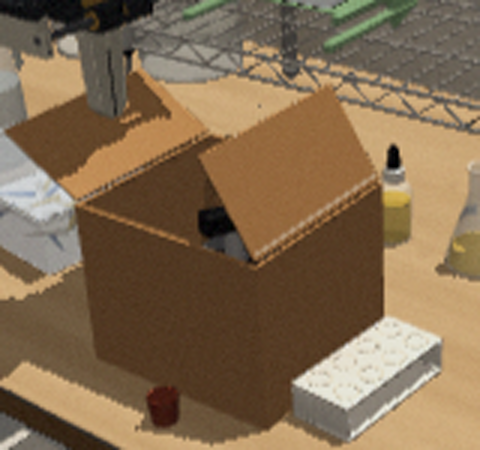

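The left flap is folded far outwards, lying at (110,140) in the crop with the fingertip on it. Next is the right flap.

```bash
python3 -m handwheel '[{"ax":0,"ay":0,"az":0,"dx":0,"dy":0,"dz":-20,"grip":1},{"ax":0,"ay":0,"az":0,"dx":-20,"dy":0,"dz":-20,"grip":1},{"ax":0,"ay":0,"az":0,"dx":-30,"dy":0,"dz":0,"grip":1},{"ax":0,"ay":0,"az":0,"dx":-30,"dy":0,"dz":0,"grip":1},{"ax":0,"ay":0,"az":0,"dx":-30,"dy":0,"dz":0,"grip":1},{"ax":0,"ay":0,"az":0,"dx":-30,"dy":0,"dz":0,"grip":1},{"ax":0,"ay":0,"az":0,"dx":-12,"dy":0,"dz":13,"grip":1},{"ax":0,"ay":0,"az":0,"dx":-12,"dy":0,"dz":13,"grip":1},{"ax":0,"ay":0,"az":0,"dx":0,"dy":0,"dz":0,"grip":1}]' && python3 -m handwheel '[{"ax":0,"ay":0,"az":0,"dx":-6,"dy":0,"dz":0,"grip":1},{"ax":0,"ay":0,"az":0,"dx":-10,"dy":0,"dz":-6,"grip":1},{"ax":0,"ay":0,"az":0,"dx":-11,"dy":0,"dz":-5,"grip":1},{"ax":0,"ay":0,"az":0,"dx":-11,"dy":0,"dz":-3,"grip":1},{"ax":0,"ay":0,"az":0,"dx":-12,"dy":0,"dz":-2,"grip":1},{"ax":0,"ay":0,"az":0,"dx":-11,"dy":0,"dz":0,"grip":1},{"ax":0,"ay":0,"az":0,"dx":-8,"dy":0,"dz":1,"grip":1},{"ax":0,"ay":0,"az":0,"dx":-8,"dy":0,"dz":2,"grip":1},{"ax":0,"ay":0,"az":0,"dx":-8,"dy":0,"dz":3,"grip":1},{"ax":0,"ay":0,"az":0,"dx":-7,"dy":0,"dz":4,"grip":1},{"ax":0,"ay":0,"az":0,"dx":-7,"dy":0,"dz":5,"grip":1},{"ax":0,"ay":0,"az":0,"dx":-6,"dy":0,"dz":6,"grip":1},{"ax":0,"ay":0,"az":0,"dx":-8,"dy":0,"dz":10,"grip":1},{"ax":0,"ay":0,"az":0,"dx":0,"dy":0,"dz":0,"grip":1},{"ax":0,"ay":0,"az":0,"dx":0,"dy":0,"dz":0,"grip":1}]'
```

```text
time: 3.7
tool_pos: [512.2, -22.6, 198.0]
ee_rot: [-0.001, 0.707, 0.707, -0.001]
ft_force: [0.1, 0.4, 0.1]
width: 0.6
gripper_force: 0.0
time: 5.2
tool_pos: [512.9, -135.1, 185.3]
ee_rot: [-0.0, 0.707, 0.707, -0.0]
ft_force: [0.3, -0.0, -0.4]
width: 0.6
gripper_force: 0.0
```

```bash
python3 -m handwheel '[{"ax":0,"ay":0,"az":0,"dx":0,"dy":0,"dz":-30,"grip":1},{"ax":0,"ay":0,"az":0,"dx":20,"dy":0,"dz":-30,"grip":-1},{"ax":0,"ay":0,"az":0,"dx":30,"dy":0,"dz":0,"grip":-1},{"ax":0,"ay":0,"az":0,"dx":30,"dy":0,"dz":0,"grip":-1},{"ax":0,"ay":0,"az":0,"dx":30,"dy":0,"dz":0,"grip":-1},{"ax":0,"ay":0,"az":0,"dx":29,"dy":0,"dz":0,"grip":-1},{"ax":0,"ay":0,"az":-0.127,"dx":0,"dy":0,"dz":0,"grip":-1},{"ax":0,"ay":0,"az":-0.127,"dx":0,"dy":0,"dz":0,"grip":-1},{"ax":0,"ay":0,"az":-0.127,"dx":0,"dy":0,"dz":0,"grip":-1},{"ax":0,"ay":0,"az":-0.127,"dx":0,"dy":0,"dz":0,"grip":-1},{"ax":0,"ay":0,"az":-0.127,"dx":0,"dy":0,"dz":0,"grip":-1},{"ax":0,"ay":0,"az":-0.127,"dx":0,"dy":0,"dz":0,"grip":-1},{"ax":0,"ay":0,"az":-0.127,"dx":0,"dy":0,"dz":0,"grip":-1},{"ax":0,"ay":0,"az":-0.127,"dx":0,"dy":0,"dz":0,"grip":-1},{"ax":0,"ay":0,"az":-0.127,"dx":0,"dy":0,"dz":0,"grip":-1},{"ax":0,"ay":0,"az":-0.127,"dx":0,"dy":0,"dz":0,"grip":-1},{"ax":0,"ay":0,"az":0,"dx":0,"dy":0,"dz":0,"grip":-1},{"ax":0,"ay":0,"az":0,"dx":0,"dy":0,"dz":0,"grip":-1}]'
python3 - <<'E'
from h import *
c=snap('wrist','w1.png'); s=snap('scene','s2.png'); print(robot.get_obs()['ee_rot'])
o=np.zeros((400,800,3),np.uint8); o[:,:640]=c['frame'];o[:150,640:]=s['frame'][120:270,200:360]
cv2.imwrite('pics/c3.png',o)
E
```

```text
time: 7.0
tool_pos: [513.0, 4.2, 245.9]
ee_rot: [0.0, 0.152, 0.988, 0.0]
ft_force: [-0.4, -0.4, -0.6]
width: 93.2
gripper_force: 0.0
[8.06762400e-05 1.51294367e-01 9.88488749e-01 1.72624992e-05]
```

View pics/c3.png

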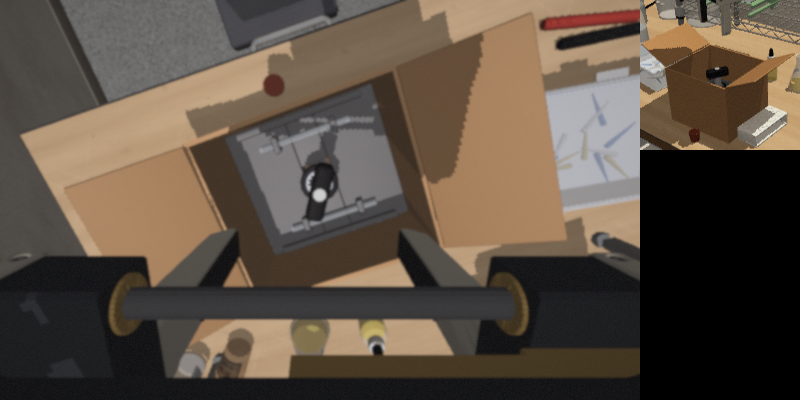

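Both flaps are open outwards. The handle bar runs from about (326,165) to (315,220), with a light disc at its centre (319,194). I'll zoom in to measure its yaw.

```bash
python3 - <<'E'
from h import *
c=load('w1.png'); a=c['frame'][145:240,260:380]; b=cv2.convertScaleAbs(cv2.resize(a,None,fx=6,fy=6,interpolation=2),alpha=2,beta=20)
p=np.load('p.npy')
for yaw in(-.3,-.15,0,.05):
    R=np.array([[np.cos(yaw),-np.sin(yaw)],[np.sin(yaw),np.cos(yaw)]])
    P=[np.r_[p[:2]+R@np.array(q),138] for q in((-28,-9),(28,-9),(28,9),(-28,9))]
    print(yaw,proj(c,P).round(1).tolist())
    if yaw==-.3: cv2.polylines(b,[((proj(c,P)-[260,145]+.5)*6).astype(int)],True,(0,255,0))
cv2.imwrite('pics/c4.png',b)
for z in (138,):
    print(onz(c,(319,194),z),onz(c,(326,165),z),onz(c,(315,220),z))
E
```

```text
-0.3 [[307.7, 165.8], [308.5, 224.3], [327.5, 224.2], [327.7, 165.7]]
-0.15 [[303.2, 167.6], [313.0, 225.3], [331.8, 222.6], [322.9, 164.6]]
0 [[299.0, 170.1], [317.7, 225.7], [335.8, 220.3], [318.0, 164.2]]
0.05 [[297.7, 171.1], [319.2, 225.7], [337.1, 219.4], [316.4, 164.2]]
[511.3453017    5.57822486 138.        ] [487.50233631  19.65877614 138.        ] [534.4416678   -5.62935236 138.        ]
```

View pics/c4.png

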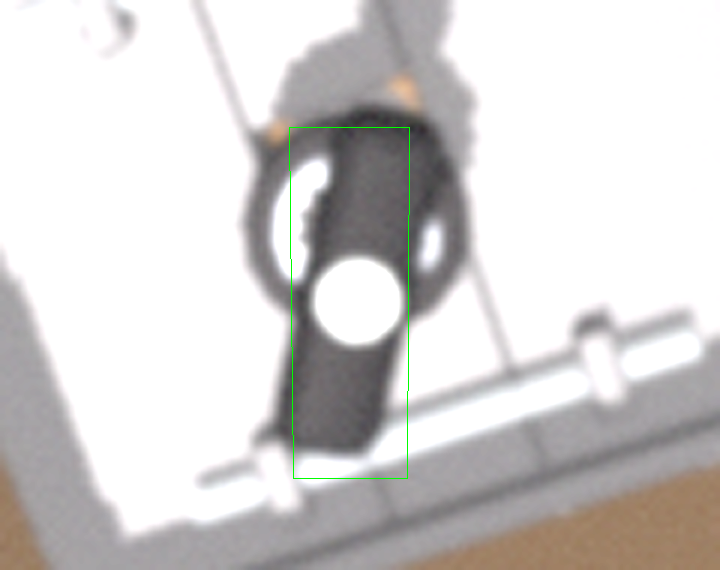

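```bash
python3 -m handwheel '[{"ax":0,"ay":0,"az":0.13,"dx":0,"dy":0,"dz":0,"grip":-1},{"ax":0,"ay":0,"az":0,"dx":1,"dy":0,"dz":20,"grip":-1},{"ax":0,"ay":0,"az":0,"dx":0,"dy":0,"dz":20,"grip":-1},{"ax":0,"ay":0,"az":0,"dx":0,"dy":0,"dz":20,"grip":-1},{"ax":0,"ay":0,"az":0,"dx":0,"dy":0,"dz":20,"grip":-0.5},{"ax":0,"ay":0,"az":0,"dx":0,"dy":0,"dz":20,"grip":-0.3},{"ax":0,"ay":0,"az":0,"dx":0,"dy":0,"dz":20,"grip":-0.1},{"ax":0,"ay":0,"az":0,"dx":0,"dy":0,"dz":10,"grip":0},{"ax":0,"ay":0,"az":0,"dx":0,"dy":0,"dz":8,"grip":0},{"ax":0,"ay":0,"az":0,"dx":0,"dy":0,"dz":0,"grip":0},{"ax":0,"ay":0,"az":0,"dx":0,"dy":0,"dz":0,"grip":0}]'
python3 - <<'E'
from h import *
c=snap('wrist','w2.png'); cv2.imwrite('pics/c5.png',c['frame'])
E
```

```text
time: 8.2
tool_pos: [512.4, 4.4, 108.4]
ee_rot: [0.0, 0.214, 0.977, 0.0]
ft_force: [-0.1, -0.3, 0.1]
width: 47.1
gripper_force: 0.0
```

View pics/c5.png

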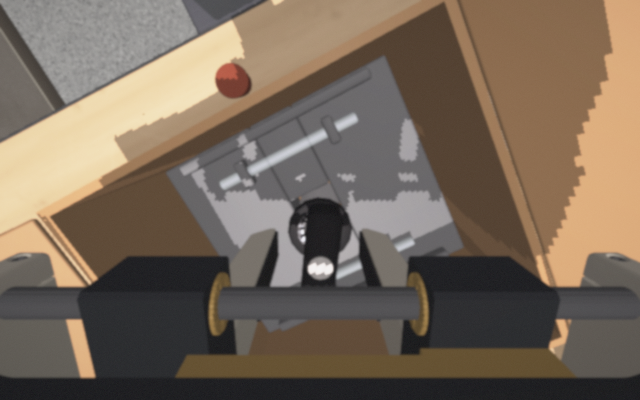

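The bar (320,205-270) stands centred between the fingers and square to them. Closing now.

```bash
python3 -m handwheel '[{"ax":0,"ay":0,"az":0,"dx":0,"dy":0,"dz":0,"grip":0.3},{"ax":0,"ay":0,"az":0,"dx":0,"dy":0,"dz":0,"grip":0.5},{"ax":0,"ay":0,"az":0,"dx":0,"dy":0,"dz":0,"grip":0.6},{"ax":0,"ay":0,"az":0,"dx":0,"dy":0,"dz":0,"grip":1},{"ax":0,"ay":0,"az":0,"dx":0,"dy":0,"dz":0,"grip":1},{"ax":0,"ay":0,"az":0,"dx":0,"dy":0,"dz":0,"grip":1},{"ax":0,"ay":0,"az":0,"dx":0,"dy":0,"dz":0,"grip":1},{"ax":0,"ay":0,"az":0,"dx":0,"dy":0,"dz":0,"grip":1}]'; python3 -c "
from plant import robot;o=robot.get_obs();print(o['ft_force'],o['moment'],o['ee_rot'],o['tool_pos'])"
```

```text
time: 9.05
tool_pos: [512.2, 4.5, 107.7]
ee_rot: [0.0, 0.214, 0.977, 0.0]
ft_force: [0.3, 0.6, 2.4]
width: 18.4
gripper_force: 28.8
[0.31597964 0.57713296 2.38092977] [ 0.29070029 -0.0458437   0.02595977] [6.55038836e-05 2.13721450e-01 9.76894637e-01 7.32025698e-05] [512.15766622   4.46791804 107.74600436]
```

```bash
python3 -m handwheel '[{"ax":0,"ay":0,"az":0,"dx":0,"dy":0,"dz":-2,"grip":1},{"ax":0,"ay":0,"az":0,"dx":0,"dy":0,"dz":-2,"grip":1},{"ax":0,"ay":0,"az":0,"dx":0,"dy":0,"dz":-2,"grip":1},{"ax":0,"ay":0,"az":0,"dx":0,"dy":0,"dz":-2,"grip":1},{"ax":0,"ay":0,"az":0,"dx":0,"dy":0,"dz":-2,"grip":1},{"ax":0,"ay":0,"az":0,"dx":0,"dy":0,"dz":0,"grip":1}]'; python3 -c "
from plant import robot;o=robot.get_obs();print(o['ft_force'],o['moment'])"
```

```text
time: 9.65
tool_pos: [512.2, 4.4, 118.0]
ee_rot: [0.0, 0.214, 0.977, 0.0]
ft_force: [-0.0, 0.5, -2.1]
width: 18.2
gripper_force: 28.8
[-0.01899443  0.45732752 -2.08996435] [ 0.06436462 -0.03876822 -0.00505421]
```

```bash
python3 -m handwheel '[{"ax":0,"ay":0,"az":0,"dx":0,"dy":0,"dz":-3,"grip":1},{"ax":0,"ay":0,"az":0,"dx":0,"dy":0,"dz":-3,"grip":1},{"ax":0,"ay":0,"az":0,"dx":0,"dy":0,"dz":-3,"grip":1},{"ax":0,"ay":0,"az":0,"dx":0,"dy":0,"dz":-3,"grip":1},{"ax":0,"ay":0,"az":0,"dx":0,"dy":0,"dz":-3,"grip":1},{"ax":0,"ay":0,"az":0,"dx":0,"dy":0,"dz":-3,"grip":1},{"ax":0,"ay":0,"az":0,"dx":0,"dy":0,"dz":-3,"grip":1},{"ax":0,"ay":0,"az":0,"dx":0,"dy":0,"dz":-3,"grip":1},{"ax":0,"ay":0,"az":0,"dx":0,"dy":0,"dz":-3,"grip":1},{"ax":0,"ay":0,"az":0,"dx":0,"dy":0,"dz":-2,"grip":1},{"ax":0,"ay":0,"az":0,"dx":0,"dy":0,"dz":0,"grip":1},{"ax":0,"ay":0,"az":0,"dx":0,"dy":0,"dz":0,"grip":1},{"ax":0,"ay":0,"az":0,"dx":0,"dy":0,"dz":0,"grip":1}]'
python3 - <<'E'
from h import *
o=robot.get_obs();print(o['ft_force'],o['moment'])
c=snap('side','d3.png');s=snap('scene','s3.png');w=snap('wrist','w3.png')
f=lambda im,x,y,dx,dy,k:cv2.resize(im['frame'][y:y+dy,x:x+dx],None,fx=k,fy=k,interpolation=2)
q=np.zeros((600,800,3),np.uint8)
q[:300,:400]=f(c,205,150,133,100,3.01)[:300,:400]; q[:300,400:]=f(s,210,120,133,100,3.01)[:300,:400]
q[300:,:400]=cv2.convertScaleAbs(f(w,220,160,200,150,2),alpha=1.6); q[300:,400:]=f(c,255,190,50,38,8)[:300,:400] if 0 else cv2.resize(c['frame'][195:232,250:300],(400,300),interpolation=2)
cv2.imwrite('pics/c6.png',q)
E
```

```text
time: 10.95
tool_pos: [512.0, 4.4, 146.5]
ee_rot: [-0.0, 0.214, 0.977, -0.0]
ft_force: [-0.5, -0.2, -2.6]
width: 18.2
gripper_force: 28.8
[-0.52140882 -0.21203854 -2.64848723] [ 0.09110486 -0.00318811 -0.01082753]
```

View pics/c6.png

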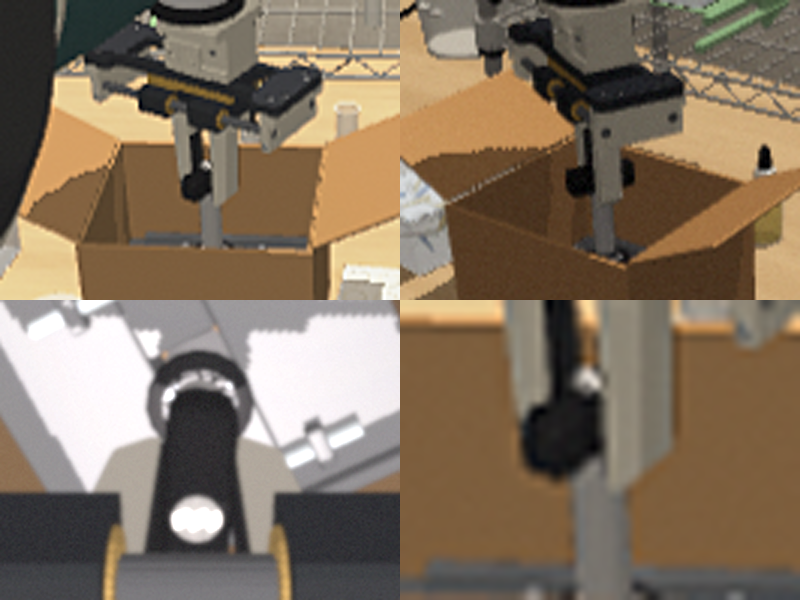

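The rod is up in the grip, with both flaps open. I'll check the ring's pixel rows in the scene view, with the rod column at about (604,230) in the composite.

```bash
python3 - <<'E'
from h import *
o=robot.get_obs(); x,y=o['tool_pos'][:2]
s=load('s3.png')
for z in(80,90,94.5,99.5,116,155,177): print(z,proj(s,[x,y,z])[0].round(1))
u=int(round(proj(s,[x,y,100])[0][0]))
print(u,[(v,s['frame'][v,u-3:u+4].mean(1).astype(int).tolist()) for v in range(180,212)])
cv2.imwrite('pics/c7.png',cv2.convertScaleAbs(cv2.resize(s['frame'][165:215,255:320],None,fx=11,fy=11,interpolation=2),alpha=1.8,beta=15))
E
```

```text
80 [278.5 209.3]
90 [278.2 205.9]
94.5 [278.1 204.4]
99.5 [278.  202.6]
116 [277.6 196.9]
155 [276.5 182.9]
177 [275.9 174.8]
278 [(180, [82, 83, 95, 96, 96, 92, 95]), (181, [82, 83, 91, 91, 94, 94, 95]), (182, [78, 85, 98, 96, 92, 94, 95]), (183, [84, 80, 99, 95, 97, 96, 97]), (184, [84, 84, 97, 97, 97, 99, 95]), (185, [81, 79, 98, 93, 92, 94, 96]), (186, [84, 74, 99, 87, 90, 78, 82]), (187, [81, 83, 80, 76, 68, 64, 63]), (188, [85, 76, 69, 73, 73, 59, 61]), (189, [75, 80, 79, 80, 73, 64, 63]), (190, [77, 85, 78, 79, 75, 65, 56]), (191, [79, 84, 82, 79, 75, 67, 58]), (192, [78, 81, 81, 79, 75, 66, 61]), (193, [80, 83, 79, 79, 75, 68, 58]), (194, [79, 79, 81, 83, 76, 71, 56]), (195, [77, 81, 83, 80, 83, 70, 54]), (196, [80, 78, 85, 79, 80, 72, 58]), (197, [78, 81, 82, 80, 80, 79, 58]), (198, [74, 81, 84, 80, 81, 86, 63]), (199, [76, 80, 81, 80, 81, 82, 60]), (200, [75, 77, 84, 82, 77, 80, 61]), (201, [77, 80, 84, 83, 79, 85, 53]), (202, [74, 82, 85, 83, 81, 86, 45]), (203, [63, 73, 78, 74, 73, 68, 40]), (204, [65, 56, 61, 51, 46, 28, 30]), (205, [97, 76, 84, 62, 46, 47, 55]), (206, [73, 102, 120, 102, 90, 103, 96]), (207, [59, 58, 59, 74, 106, 123, 114]), (208, [58, 57, 56, 60, 56, 73, 69]), (209, [59, 57, 58, 61, 61, 60, 60]), (210, [59, 60, 59, 56, 58, 57, 60]), (211, [64, 60, 59, 58, 60, 58, 64])]
```

View pics/c7.png

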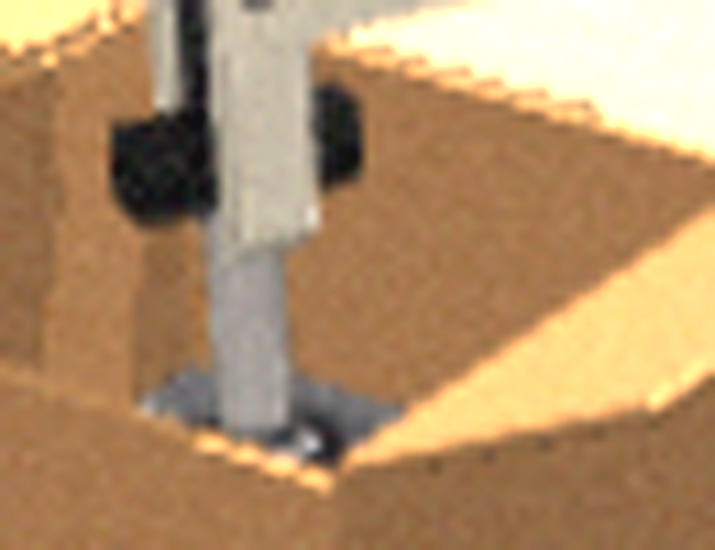

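The light rod ends in a dark band at scene row ~203.5, where the ring's top should appear with the 39 mm lift (z ≈ 99). The collar is at row ~206. That leaves the ring about 4 mm clear.

```bash
python3 -c "
from plant import robot
print(robot.close_job())"
```

```text
the job is handed in; nothing more can be done
None
```

I handed the job in with both flaps folded well outwards and the rod drawn straight up about 39 mm without side load, leaving the ring about 4 mm clear of the collar by the measured lift (the front wall hid the collar's front edge in the last picture) and the rod still held in its barrel.

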